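# Check a mortised rail with the ball-tip moisture meter

## Task

Seat the mortised beech rail in the pocket of the plywood cradle, mortise and pencilled cross facing up (either way round), and let go of it. Then lift the moisture meter out of its wooden stand and hold it upright with its ball tip on the centre of the cross, pressing lightly so that the sprung tip is about half pushed in; finish while still holding it there, steady. Leave the other things on the bench where they are.

Things in the scene. Friction and masses are not known exactly. Their poses are not given: they have to be found in the camera images.
- rail: (all sizes in mm) beech rail piece, 130 (x) x 44 (y) x 40 (z), lying flat on the bench, top face up; loose, about 0.16 kg. In its top face a blind mortise 40 x 14, 20 deep, centred 30 from the origin along -x, and a pencilled cross 35 from the origin along +x. Origin at the centre of its underside, z out of the marked face
- rail_mark (a point): centre of the pencilled diagonal cross (strokes 26 long) on the rail's top face, 35 along the rail's +x and 40 above its underside; axes as the rail's
- cradle: plywood cradle fixed to the bench: base 190 (x) x 105 (y) x 12 with low cleats round a pocket 140 (x) x 52 (y), so the rail has 5 to spare at each end and 4 at each side. Cleats stand 16 above the pocket floor (28 above the bench). An 84 wide cleat closes each end; each long side has two short cleats, 16 thick, near its ends and is open for 80 in the middle, for fingers. Origin at the centre of the underside
- cradle_pocket (a point): centre of the pocket's floor, 12 above the bench; a seated rail has its origin here; axes as the cradle's
- stand: wooden stand fixed to the bench, 90 x 90 x 60 high, with a 23 diameter hole down through its middle in which the meter's nose hangs. Origin at the centre of the underside
- meter: moisture meter, 0.2 kg, loose: grey box body 26 (x) x 50 (y) x 110 (z), display on the -x face. Stands upright in the stand, the body's lower end on the stand's top, 60 above the bench. Below the body a black nose, 18 diameter, 26 long, then a sprung steel ball tip, 14 diameter, its lowest point 45 below the body when free. Origin: centre of the body's lower end, z up; nose and tip on this axis
- tip (a point): lowest point of the meter's ball tip, on the meter's axis, 45 below the meter's origin when free (35 when fully pushed in); axes as the meter's
- meter_tip (a joint): how far the ball tip is pushed into the nose, m: 0 free, 0.010 fully in. Spring: 1.6 N to start it moving, then 0.4 N per mm (3.6 N when half in)
- offcut_long: plain beech offcut 85 x 44 x 40, no mortise and no mark; bystander, origin under its centre
- offcut_short: plain beech offcut 40 x 40 x 30; bystander, origin under its centre
- chisel: wood chisel lying flat, 220 long, 26 high, beech handle; bystander, origin under its middle, x along it to the blade
- pencil: black pencil lying flat, 165 long, 8 thick; bystander, origin under its middle
- square: try square lying flat, 110 dark wood stock (along y) and 150 steel blade (along x), 14 high; bystander, origin under the stock's middle
- mallet: wooden joiner's mallet lying flat, head 90 x 140 x 90 centred 130 along +x, handle 28 thick reaching to 170 along -x; bystander
- glue: white glue bottle, 60 diameter, 170 high; bystander, origin under its centre
There are look-alikes about, which are no part of the job. Leave any blue look-alike of the meter alone. Leave any red look-alike of the rail alone.

How it is judged:
On the way, in this order (a step that is already met when the one before it is completed fails the run):
1. the rail is seated in the cradle's pocket, marked face up, and let go (distance between rail and cradle_pocket below 0.008 m and angle between rail's own z axis and vertical below 0.06 rad and angle between the x axis of rail and the x axis of cradle, either way round below 0.08 rad and contact force between the fingers and rail below 0.2 N and linear speed of rail below 0.02 m/s), for 0.2 s.
2. the meter is lifted out of its stand in the gripper (z of meter in the frame of stand above 0.105 m and contact force between the fingers and meter above 1 N), for 0.1 s.
At the end, for the whole second after the job is handed in: Rail in the pocket (origin within 8 mm of its centre, tilt < 0.06 rad, mark up), not touched by the fingers. Meter in the gripper, still, within 0.12 rad of upright, tip within 7 mm of the cross and pushed in 2 to 8.5 mm, pressing 1.2 to 8 N; it touches neither stand nor cradle (distance between rail and cradle_pocket below 0.008 m and angle between rail's own z axis and vertical below 0.06 rad and angle between the x axis of rail and the x axis of cradle, either way round below 0.08 rad and contact force between the fingers and rail below 0.2 N and value of joint meter_tip between 0.002 and 0.0085 m and contact force between meter and rail between 1.2 and 8 N and distance between tip and rail_mark below 0.007 m and angle between meter's own z axis and vertical below 0.12 rad and contact force between the fingers and meter above 1 N and contact force between meter and stand below 0.1 N and contact force between meter and cradle below 0.1 N and linear speed of meter below 0.02 m/s); the arm keeps its last pose, push and grip.
It fails at once if the meter is pressed on the rail with more than 20 N (contact force between meter and rail above 20 N).
It fails at once if a bystander is moved by more than 30 mm (distance of any of offcut_long, offcut_short, chisel, pencil, square, mallet, glue from where it was at the start of the episode above 0.03 m).
It also fails if it takes over 72 s, if anything falls off the work surface, if the arm or the gripper's body presses on something with over 40 N, if the wrist force passes 120 N, or if a joint passes its speed limit or range.

## Robot

A 7-joint arm with a two-finger parallel gripper is mounted at the origin on the work surface. World frame = base frame: x ahead of the robot, y to its left, z up, the work surface at z = 0. Lengths are in m, angles in rad, forces in N, time in s.
With the tool pointing down it reaches from about 0.4 to 0.875 m from the base axis. Payload 19.3 kg.
Tool frame: the origin (TCP) lies midway between the tips of the shut fingers; the grasp point (between the pads) lies 19 mm behind it; z points along the fingers, y is the line along which they close (so a half turn about z gives the same grasp; the last joint's range is limited). The gripper opens to 85 mm and grips with 20 to 120 N. Pads are 22 mm wide; open, the fingers measure 114 mm over their backs; the gripper's body (76 mm by 85 mm) begins 54 mm behind the grasp point. The pads swing forward as they close: fully open they stand 13 mm farther back than shut.
Start: joints at [-1.18, 0.521, -0.036, 1.599, 0.021, 1.021, -0.113], TCP at [0.278, 0.56, 0.231] pointing down, gripper open.
Joint ranges: [-2.91, 2.91], [-0.3, 2.13], [-1.5, 1.42], [0.17, 2.43], [-1.26, 4.41], [0.16, 1.93], [-2.52, 2.52]. Speed limits (rad/s): [1.89, 1.89, 2.39, 2.39, 3.01, 3.01, 3.01].

## Interface

Orientations are given as [roll, pitch, yaw] about the fixed x, y, z axes, in that order (R = Rz(yaw) Ry(pitch) Rx(roll)).
In Python, from workcell import * gives the robot as it stands.
- The arm moves only by the shell command python3 -m creep 'ROWS' [FORCE]. ROWS is JSON, a list that holds one entry, the list of rows, each a list of 7 numbers: the closure, from -1 (fully open) to 1 (shut), then the shift along the tool's x, y, z in m, then the turn, a rotation vector about the tool's x, y, z in degrees. A call has 1 to 10 rows; each row shifts and turns the commanded pose from where the row before left it, along the tool's axes as they then stand; what a row does not reach is not made up. A row lasts 1/10 s, in which the tool goes at most 50 mm and 8.59 degrees, less where a joint would pass 70% of its speed; a pose out of reach is approached as far as the arm can. A call is refused whole if a number of a shift passes 0.05 or a number of a turn 8.59, either way. A call with a gripper value outside its range is refused whole. The fingers move at their own pace and stop on an object; FORCE is the grip in N (left out, the last holds). Time passes only in rows, so rows that do not move let the fingers close. It gives the time, the measured TCP pose, the force, the opening and the grip force at its end, in the units of the state.
- observe(): the state, without advancing time (a new reading comes with each control period).
- grab_frame(name): name is "scene" or "top"; returns a dict with "image" (480x640x3 uint8, red, green, blue), "range_z" (480x640 float32, m along the optical axis (not along the pixel's ray), 0 where there is no reading), "fx", "fy", "cx", "cy" (pixels), "k1" (the pictures are not rectified: a ray, as slopes to the right and down, at radius r is drawn at 1 + k1 r^2 times it, then the intrinsics apply), "R" (3x3) and "t" (3): a world point X has camera coordinates R X + t. Camera axes: x right, y down, z forward; pixel columns grow to the right and rows downward; lengths in m; the calibration is good to about 2 mm. A picture is of the moment at which its call begins.
- job_done(): hands the job in; it is judged then, once.
Trained networks look in a picture, given as the dict that the camera call returned (one of the last four; its "shot" number tells which), for a name from the list of things; names that differ only in an ending like _2 or _b are one class to them, and where a whole thing is asked for, a point or a joint stands for the part that bears it (a point fixed in the world has none). Each returns a list of dicts, best first, with "confidence" (0 to 1); they miss things now and then, are a little off and sometimes report something else, mostly with a low value. They report only what shows in the picture. A call takes as long as a camera call. They do not tell look-alikes from the thing itself.
- find_in(picture, thing): "extent" ([centre column, centre row, width, height] in pixels, round what is visible of it).
- outline_of(picture, thing): "region" (480x640 bool, what is visible of it) and "extent" ([centre column, centre row, width, height] in pixels, round what is visible of it).
- tip_of(picture, thing): "position" ([column, row] in pixels: a listed point, or the origin of a listed thing).
The state is a dict: "clock": time; "qpos": joint angles; "qd": joint speeds; "joint_efforts": joint torques, N m; "position": TCP position; "tool_rot": TCP orientation; "force": force on the tool from outside, world axes, zero at the start; "moment": the same for the moment, N m; "grip_width": finger opening in m; "finger_force": force on a finger pad.
Only numpy, scipy, OpenCV 4.12 (cv2) and the standard library are available. Lean on these libraries where they do the work, as an engineer would, in place of code of your own. Each camera call takes 0.05 s, during which the arm holds its last target. There are 200 camera calls.

## Working session

There is one attempt and no reset: what is moved stays moved. The work goes in short steps, Python scripts to look and compute and a shell command to move; the robot and the scene stay as the last step left them, time stands still between calls to the robot, and variables do not carry over. Pictures are saved under pics/ and viewed, at most 10 in all, crops included, and the job is handed in when it is done.

```bash
mkdir -p pics; ls; python3 - <<'E'
from workcell import *
import cv2
s=observe();print({k:s[k] for k in('clock','position','tool_rot','grip_width','force')})
for n in("scene","top"):
    f=grab_frame(n);cv2.imwrite(f"pics/{n}0.png",f["image"][:,:,::-1])
    print(n,f["fx"],f["cx"],f["cy"],f["k1"],f["R"],f["t"])
    for th in("rail","rail_mark","cradle","cradle_pocket","meter","stand","tip"):
        try: print(th,[(round(d["confidence"],2),[round(float(v)) for v in d["extent"]]) for d in find_in(f,th)][:4])
        except Exception as e: print(th,e)
        try: print('   tip',[(round(d["confidence"],2),[round(float(v),1) for v in d["position"]]) for d in tip_of(f,th)][:4])
        except Exception as e: print(th,e)
E
```

```text
pics
{'clock': 0.0, 'position': array([0.27776949, 0.55947706, 0.23070858]), 'tool_rot': array([-3.14036924e+00,  6.42563883e-05,  2.68081117e+00]), 'grip_width': 0.0854953302437033, 'force': array([-0.96347067, -0.68542847, -0.87758228])}
scene 465.7665278113829 321.4999284900186 238.66041439218836 -0.08485973039687428 [[-0.53304448  0.84598696  0.01302449]
 [ 0.6076678   0.39350362 -0.68985124]
 [-0.58873034 -0.35980683 -0.72383398]] [ 0.27021526 -0.23311775  1.47782735]
rail [(0.92, [180, 250, 46, 52]), (0.86, [492, 241, 48, 50]), (0.75, [309, 262, 53, 43])]
   tip [(0.83, [309.3, 269.2]), (0.73, [483.9, 242.9]), (0.71, [181.6, 256.2])]
rail_mark [(0.89, [491, 242, 41, 47]), (0.87, [311, 263, 48, 45]), (0.54, [408, 316, 91, 72])]
   tip [(0.89, [164.3, 255.2]), (0.88, [300.7, 263.0]), (0.58, [497.9, 245.1]), (0.45, [309.0, 266.3])]
cradle [(0.64, [409, 315, 89, 72])]
   tip [(0.64, [407.6, 316.7]), (0.59, [217.6, 311.1])]
cradle_pocket [(0.77, [411, 317, 89, 73])]
   tip [(0.87, [414.6, 310.8]), (0.73, [312.6, 266.6]), (0.36, [537.7, 347.4])]
meter [(0.89, [237, 199, 27, 41]), (0.
[... 389 characters left out ...]
.52391662]
rail [(0.77, [414, 175, 21, 44]), (0.67, [324, 223, 20, 40])]
   tip [(0.83, [324.7, 223.1]), (0.71, [215.6, 324.6]), (0.6, [409.6, 177.3])]
rail_mark [(0.89, [214, 328, 41, 34]), (0.84, [325, 222, 24, 42]), (0.76, [413, 176, 21, 40])]
   tip [(0.89, [412.4, 160.9]), (0.86, [205.5, 320.8]), (0.71, [325.2, 212.6])]
cradle [(0.67, [238, 227, 45, 68])]
   tip [(0.87, [239.2, 226.1])]
cradle_pocket [(0.69, [239, 228, 48, 63])]
   tip [(0.64, [239.0, 225.9])]
meter [(0.75, [398, 221, 20, 15]), (0.59, [414, 257, 21, 20])]
   tip [(0.79, [410.3, 256.7]), (0.51, [394.9, 223.9])]
stand [(0.65, [394, 222, 33, 30]), (0.62, [146, 253, 32, 24])]
   tip [(0.72, [392.0, 224.2])]
tip []
   tip []
```

View pics/scene0.png

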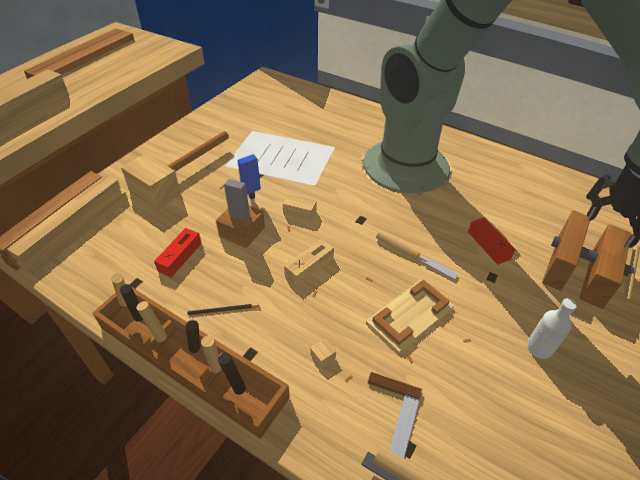

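View pics/top0.png

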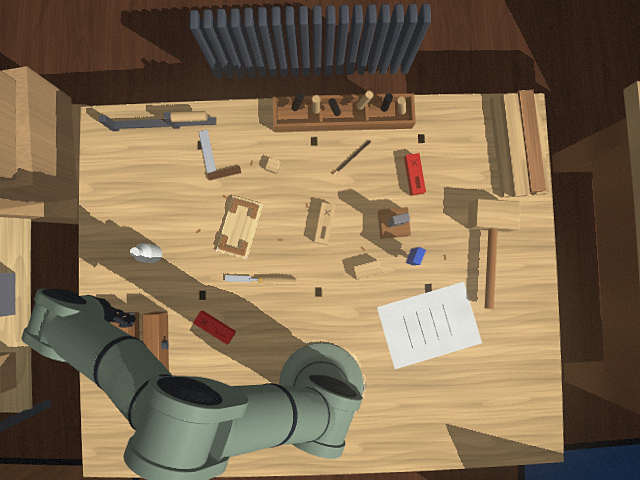

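Scene picture: beech rail at (310,262) with the cross at about (300,263), cradle at (410,315), grey meter in its stand at (237,200), and a blue look-alike at (248,178). The red rails are at (180,250) and (492,241). In the top picture the rail is at (321,221), the cradle at (239,227), the meter and stand at (395,222), and the blue one at (417,256).

```bash
cat > h.py <<'E'
from workcell import *
import numpy as np, cv2
def K(f): return np.array([[f["fx"],0,f["cx"]],[0,f["fy"],f["cy"]],[0,0,1.]])
def slopes(f,p):
    return cv2.undistortPoints(np.array(p,float).reshape(-1,1,2),K(f),np.array([f["k1"],0,0,0.])).reshape(-1,2)
def onplane(f,p,z):
    s=slopes(f,p);R=np.array(f["R"]);t=np.array(f["t"])
    d=np.c_[s,np.ones(len(s))]@R;c=-R.T@t
    return c+d*((z-c[2])/d[:,2])[:,None]
def cloud(f,mask):
    v,u=np.nonzero(mask&(f["range_z"]>0));s=slopes(f,np.c_[u,v])
    Z=f["range_z"][v,u].astype(float);X=np.c_[s*Z[:,None],Z]
    return (X-np.array(f["t"]))@np.array(f["R"]),u,v
def proj(f,P):
    r=cv2.Rodrigues(np.array(f["R"]))[0]
    return cv2.projectPoints(np.array(P,float).reshape(-1,1,3),r,np.array(f["t"],float),K(f),np.array([f["k1"],0,0,0.]))[0].reshape(-1,2)
def box(f,c,w,h):
    m=np.zeros((480,640),bool);m[int(c[1]-h/2):int(c[1]+h/2)+1,int(c[0]-w/2):int(c[0]+w/2)+1]=1;return m
def rect(P):
    (c,s,a)=cv2.minAreaRect((P[:,:2]*1000).astype(np.float32));
    return np.round(c,1),np.round(s,1),round(a,1)
E
python3 - <<'E'
from h import *
B={"top":{"rail":(322,221,44,56),"cradle":(239,227,66,80),"stand":(394,222,46,46)},"scene":{"rail":(311,262,66,56),"cradle":(410,316,100,84),"stand":(240,215,60,80)}}
for n in("scene","top"):
    f=grab_frame(n)
    for th,zs in (("rail",[(.034,.046)]),("cradle",[(.007,.018),(.022,.034)]),("stand",[(.054,.066),(.155,.185)])):
        P,u,v=cloud(f,box(f,B[n][th][:2],*B[n][th][2:]))
        for a,b in zs:
            q=P[(P[:,2]>a)&(P[:,2]<b)];
            # drop outliers
            med=np.median(q[:,:2],0);q=q[np.linalg.norm(q[:,:2]-med,axis=1)<.13]
            print(n,th,a,len(q),rect(q),'medz',np.round(np.median(q[:,2]),4))
    for th,z in (("rail_mark",.04),("rail",0),("cradle",0),("cradle_pocket",.012),("stand",0),("meter",.06)):
        for d in tip_of(f,th)[:3]: print(' ',th,round(d["confidence"],2),np.round(d["position"]),np.round(onplane(f,d["position"],z)[0]*1000,1))
    for th in ("rail","cradle","meter"):
        for d in outline_of(f,th)[:3]:
            P,u,v=cloud(f,d["region"])
            print('  outl',th,round(d["confidence"],2),np.round(d["extent"]),len(P),np.round(np.median(P,0)*1000))
E
```

```text
scene rail 0.034 741 (array([520.8, -28.7]), array([ 47.3, 132.4]), 77.7) medz 0.0402
scene cradle 0.007 2213 (array([518.1, 250. ]), array([106.5, 190.3]), 71.9) medz 0.0119
scene cradle 0.022 820 (array([518.1, 250.5]), array([ 85.5, 175.1]), 72.2) medz 0.0275
scene stand 0.054 613 (array([ 486.6, -253.4]), array([151.6,  92.9]), 3.0) medz 0.0605
scene stand 0.155 239 (array([ 515.4, -251.1]), array([31.2, 50.2]), 12.3) medz 0.1695
  rail_mark 0.89 [166. 255.] [ 709.3 -331.7   40. ]
  rail_mark 0.67 [300. 263.] [551.4 -36.1  40. ]
  rail_mark 0.58 [500. 246.] [224.8 365.4  40. ]
  rail 0.93 [182. 255.] [ 667.2 -329.8    0. ]
  rail 0.63 [310. 268.] [521.4 -26.9   0. ]
  rail 0.56 [486. 244.] [194.1 327.9   0. ]
  cradle 0.78 [405. 314.] [519.2 239.3   0. ]
  cradle_pocket 0.72 [413. 310.] [508.  252.5  12. ]
  cradle_pocket 0.25 [311. 268.] [530.2 -17.1  12. ]
  stand 0.61 [240. 234.] [ 523.8 -251.3    0. ]
  meter 0.74 [235. 213.] [ 514.  -265.8   60. ]
  meter 0.74 [253. 193.] [ 423.3 -277.    60. ]
  outl rail 0.91 [491. 241.  50.  52.] 1147 [209. 337.  37.]
  outl rail 0.76 [18
[... 1040 characters left out ...]
. 224.] [516.9 -31.1   0. ]
  cradle 0.93 [240. 226.] [519.4 248.5   0. ]
  cradle_pocket 0.56 [241. 226.] [516.9 246.   12. ]
  stand 0.62 [390. 224.] [ 510.2 -245.     0. ]
  stand 0.58 [153. 254.] [434.9 540.9   0. ]
  meter 0.5 [408. 255.] [ 405.6 -287.3   60. ]
  outl rail 0.91 [414. 175.  19.  41.] 623 [ 669. -324.   39.]
  outl rail 0.76 [211. 326.  41.  34.] 692 [195. 335.  39.]
  outl rail 0.74 [219. 157.  39.  56.] 683 [727. 346.   8.]
  outl cradle 0.58 [238. 228.  49.  66.] 1938 [516. 250.  13.]
  outl meter 0.64 [396. 220.  20.  13.] 208 [ 510. -244.  169.]
  outl meter 0.6 [222. 156.  34.  51.] 604 [729. 347.   8.]
  outl meter 0.49 [414. 257.  27.  18.] 258 [ 401. -294.  152.]
```

```bash
cat >> h.py <<'E'
from scipy.spatial.transform import Rotation as Ro
def need(x,y,z,yaw,pitch=0,roll=np.pi):
    "shift (mm) and turn (deg) in present tool axes to reach the pose"
    s=observe();R=Ro.from_euler('xyz',s["tool_rot"])
    T=Ro.from_euler('xyz',[roll,pitch,np.radians(yaw)])
    print('t',round(s["clock"],2),'pos',np.round(s["position"]*1000,1),'rpy',np.round(np.degrees(s["tool_rot"]),2),'w',round(s["grip_width"]*1000,1),'F',np.round(s["force"],2))
    print(' shift mm',np.round(R.inv().apply(np.array([x,y,z])-s["position"])*1000,1),'turn deg',np.round((R.inv()*T).as_rotvec(degrees=True),2))
E
python3 -m creep '[[[-1,-0.034,-0.030,0,0,0,0],[-1,-0.034,-0.030,0,0,0,0],[-1,-0.034,-0.030,0,0,0,0],[-1,-0.034,-0.030,0,0,0,0],[-1,-0.034,-0.030,0,0,0,0],[-1,-0.034,-0.030,0,0,0,0],[-1,-0.034,-0.030,0,0,0,0],[-1,-0.034,-0.030,0,0,0,0],[-1,-0.034,-0.030,0,0,0,0],[-1,-0.034,-0.030,0,0,0,0]]]'
python3 -c "
from h import *
need(.5195,-.0288,.23,167.6)"
```

```text
clock: 3.5
position: [0.4495, 0.1382, 0.2316]
tool_rot: [3.141, 0.0, 2.681]
force: [1.3, 0.4, 0.1]
grip_width: 0.0854
finger_force: 0.0
t 3.5 pos [449.5 138.2 231.6] rpy [1.7997e+02 2.0000e-02 1.5360e+02] w 85.4 F [1.31 0.35 0.12]
 shift mm [-136.9 -118.4    1.6] turn deg [  0.03   0.03 -14.  ]
```

```bash

python3 -m creep '[[[-1,-0.034,-0.030,0,0,0,0],[-1,-0.034,-0.030,0,0,0,0],[-1,-0.034,-0.030,0,0,0,0],[-1,-0.034,-0.029,0,0,0,0],[-1,0,0,0.03,0,0,-7],[-1,0,0,0.04,0,0,-7],[-1,0,0,0.04,0,0,0],[-1,0,0,0,0,0,0]]]'
python3 -c "
from h import *
need(.5195,-.0288,.010,167.6)"
```

```text
clock: 4.3
position: [0.5155, -0.0273, 0.1177]
tool_rot: [-3.14, -0.006, 2.925]
force: [0.1, -0.6, 0.5]
grip_width: 0.0855
finger_force: 0.0
t 4.3 pos [515.5 -27.3 117.7] rpy [-179.9    -0.37  167.58] w 85.5 F [ 0.06 -0.6   0.49]
 shift mm [ -4.9  -0.4 107.7] turn deg [-0.1  -0.37 -0.02]
```

```bash

python3 -m creep '[[[-1,-0.003,0,0.03,0,0,0],[-1,0,0,0.03,0,0,0],[-1,0,0,0.025,0,0,0],[-1,0,0,0.013,0,0,0],[-1,0,0,0.01,0,0,0],[-1,0,0,0,0,0,0],[-1,0,0,0,0,0,0]]]'
python3 - <<'E'
from h import *
need(.5195,-.0288,.010,167.6)
f=grab_frame("scene");i=f["image"][200:330,240:400,::-1];cv2.imwrite("pics/g1.png",cv2.resize(i,None,fx=4.5,fy=4.5))
E
```

```text
clock: 5.0
position: [0.5215, -0.0278, 0.0144]
tool_rot: [3.141, 0.001, 2.925]
force: [0.5, 0.7, 0.1]
grip_width: 0.085
finger_force: 0.0
t 5.0 pos [521.5 -27.8  14.4] rpy [1.7999e+02 7.0000e-02 1.6759e+02] w 85.0 F [0.46 0.66 0.07]
 shift mm [ 1.8 -1.4  4.4] turn deg [ 0.01  0.07 -0.01]
```

View pics/g1.png

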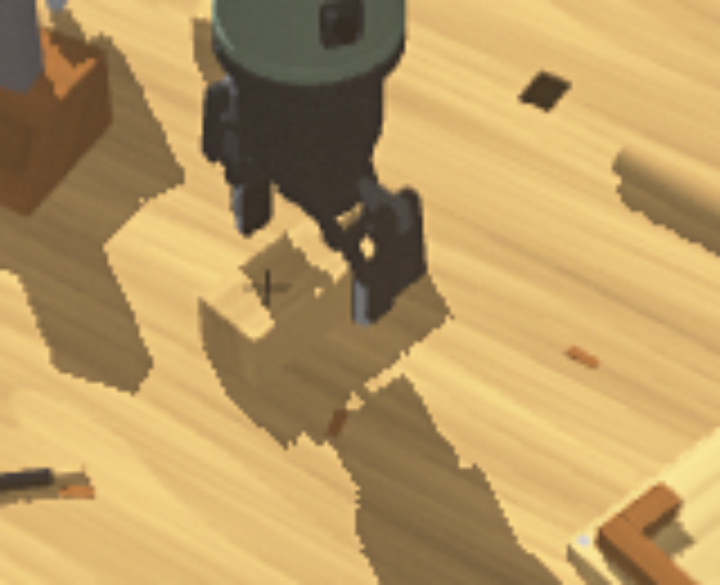

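The fingers straddle the rail in its middle, one on each long side. The cross at crop (268,287) is clear of them.

```bash

python3 -m creep '[[[-1,0.002,-0.001,0.004,0,0,0],[1,0,0,0,0,0,0],[1,0,0,0,0,0,0],[1,0,0,0,0,0,0],[1,0,0,0,0,0,0],[1,0,0,0,0,0,0],[1,0,0,0,0,0,0],[1,0,0,0,0,0,0]]]' 60
python3 -m creep '[[[1,0,0,-0.01,0,0,0],[1,0,0,-0.03,0,0,0],[1,0,0,-0.03,0,0,0],[1,0,0,-0.03,0,0,0],[1,0,0,0,0,0,0],[1,0,0,0,0,0,0]]]'
python3 - <<'E'
from h import *
need(.518,.250,.12,162)
f=grab_frame("top")
P,u,v=cloud(f,np.ones((480,640),bool))
q=P[(abs(P[:,0]-.52)<.1)&(abs(P[:,1]+.029)<.12)&(P[:,2]>.10)&(P[:,2]<.16)]
print(len(q),np.round(np.median(q,0),4))
E
```

```text
clock: 5.85
position: [0.5188, -0.0284, 0.0096]
tool_rot: [3.142, 0.0, 2.925]
force: [-1.3, 1.1, 6.4]
grip_width: 0.0431
finger_force: 61.7
clock: 6.45
position: [0.5189, -0.0283, 0.11]
tool_rot: [3.141, 0.001, 2.925]
force: [-0.3, 0.4, -1.3]
grip_width: 0.043
finger_force: 61.6
t 6.45 pos [518.9 -28.3 110. ] rpy [1.7997e+02 7.0000e-02 1.6760e+02] w 43.0 F [-0.29  0.36 -1.33]
 shift mm [ 60.6 271.6  -9.9] turn deg [0.03 0.07 5.6 ]
0 [nan nan nan]
  return _methods._mean(a, axis=axis, dtype=dtype,
  ret = um.true_divide(
```

```bash

python3 -m creep '[[[1,0.0087,0.039,-0.002,0,0,0],[1,0.0087,0.039,-0.002,0,0,0],[1,0.0087,0.039,-0.002,0,0,0],[1,0.0087,0.039,0,0,0,0],[1,0.0087,0.039,0,0,0,0],[1,0.0087,0.039,0,0,0,0],[1,0.008,0.038,0,0,0,0],[1,0,0,0,0,0,5.6],[1,0,0,0,0,0,0],[1,0,0,0,0,0,0]]]'
python3 - <<'E'
from h import *
need(.518,.250,.0216,162)
f=grab_frame("scene")
P,u,v=cloud(f,np.ones((480,640),bool))
q=P[(abs(P[:,0]-.52)<.11)&(abs(P[:,1]-.25)<.05)&(P[:,2]>.138)&(P[:,2]<.152)]
print(len(q),np.round(np.median(q,0),4),rect(q))
for d in tip_of(f,"rail_mark"): print(round(d["confidence"],2),np.round(onplane(f,d["position"],.106+.040)[0]*1000))
cv2.imwrite("pics/h1.png",cv2.resize(f["image"][190:370,320:520,::-1],None,fx=3,fy=3))
E
```

```text
clock: 7.5
position: [0.518, 0.2492, 0.1144]
tool_rot: [-3.14, -0.001, 2.829]
force: [0.2, -0.6, -1.7]
grip_width: 0.0432
finger_force: 61.7
t 7.5 pos [518.  249.2 114.4] rpy [-1.7989e+02 -4.0000e-02  1.6210e+02] w 43.2 F [ 0.18 -0.64 -1.7 ]
 shift mm [ 0.2  1.  92.8] turn deg [-0.11 -0.04  0.1 ]
757 [0.5432 0.2396 0.1448] (array([529.6, 246.5]), array([ 69.8, 115.1]), 85.2)
0.84 [551. 245. 146.]
0.83 [ 766. -241.  146.]
0.58 [329. 365. 146.]
0.57 [612. 275. 146.]
```

View pics/h1.png

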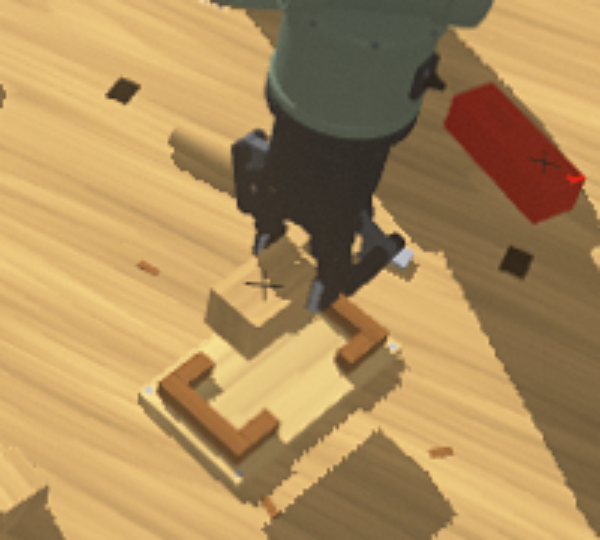

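The rail hangs level above the cradle with the cross up at crop (263,285), in line with the pocket. I'll lower it.

```bash

python3 -m creep '[[[1,0,0.001,0.035,0,0,0],[1,0,0,0.03,0,0,0],[1,0,0,0.01,0,0,0],[1,0,0,0.005,0,0,0],[1,0,0,0.005,0,0,0],[1,0,0,0.004,0,0,0],[1,0,0,0.003,0,0,0],[1,0,0,0,0,0,0],[1,0,0,0,0,0,0]]]'
python3 -c "
from h import *
need(.518,.250,.0216,162)"
```

```text
clock: 8.5
position: [0.5188, 0.2513, 0.0236]
tool_rot: [3.141, 0.0, 2.827]
force: [0.1, -0.5, -1.0]
grip_width: 0.0431
finger_force: 61.7
t 8.5 pos [518.8 251.3  23.6] rpy [1.7998e+02 2.0000e-02 1.6200e+02] w 43.1 F [ 0.13 -0.51 -0.97]
 shift mm [ 0.4 -1.5  2. ] turn deg [ 0.02  0.02 -0.  ]
```

Below the cleat tops with no sideways force, so it fits. I'll set it down and release.

```bash

python3 -m creep '[[[1,0,-0.001,0.002,0,0,0],[1,0,0,0.0005,0,0,0],[1,0,0,0,0,0,0],[-1,0,0,0,0,0,0],[-1,0,0,0,0,0,0],[-1,0,0,0,0,0,0],[-1,0,0,0,0,0,0],[-1,0,0,0,0,0,0]]]'
python3 -m creep '[[[-1,0,0,-0.03,0,0,0],[-1,0,0,-0.04,0,0,0],[-1,0,0,-0.05,0,0,0],[-1,0,0,-0.05,0,0,0],[-1,0,0,-0.04,0,0,0],[-1,0,0,-0.02,0,0,0],[-1,-0.03,-0.035,0,0,0,0],[-1,-0.03,-0.035,0,0,0,0],[-1,-0.03,-0.035,0,0,0,0],[-1,0,0,0,0,0,0]]]'
python3 - <<'E'
from h import *
need(.515,-.2505,.25,102)
for n in("scene","top"):
    f=grab_frame(n)
    for d in tip_of(f,"rail_mark")[:4]: print(n,round(d["confidence"],2),np.round(d["position"],1),np.round(onplane(f,d["position"],.052)[0]*1000,1))
    P,u,v=cloud(f,box(f,*[((410,316),100,84),((239,227),66,80)][n=="top"]))
    q=P[(P[:,2]>.046)&(P[:,2]<.058)&(np.linalg.norm(P[:,:2]-[.518,.25],axis=1)<.09)];print(len(q),rect(q),np.median(q[:,2]))
    if n=="scene": cv2.imwrite("pics/s2.png",cv2.resize(f["image"][250:380,340:490,::-1],None,fx=4,fy=4))
    P,u,v=cloud(f,box(f,*[((240,215),60,80),((394,222),46,46)][n=="top"]))
    q=P[(P[:,2]>.16)&(P[:,2]<.178)&(np.linalg.norm(P[:,:2]-[.515,-.25],axis=1)<.04)];print('meter top',len(q),rect(q),np.median(q[:,2]))
E
```

```text
clock: 9.3
position: [0.5183, 0.2502, 0.0207]
tool_rot: [-3.141, -0.0, 2.827]
force: [0.2, 0.5, 0.1]
grip_width: 0.0856
finger_force: 0.0
clock: 10.3
position: [0.5733, 0.1158, 0.251]
tool_rot: [-3.139, 0.002, 2.82]
force: [0.5, 0.2, 0.4]
grip_width: 0.0853
finger_force: 0.0
t 10.3 pos [573.3 115.8 251. ] rpy [-1.7988e+02  1.1000e-01  1.6156e+02] w 85.3 F [0.47 0.17 0.38]
 shift mm [ -60.6 -365.9    1.9] turn deg [-5.000e-02  1.600e-01  5.956e+01]
scene 0.69 [502.6 245.8] [232.3 371.   52. ]
scene 0.68 [405.2 311.8] [550.3 245.9  52. ]
scene 0.61 [165.5 252.1] [ 710.2 -328.7   52. ]
906 (array([520.2, 249.2]), array([ 45.8, 130.9]), 72.1) 0.051759646703610995
meter top 205 (array([ 516.3, -250.5]), array([30.6, 52.7]), 13.3) 0.17002870134969736
top 0.85 [413.2 162.8] [ 703.1 -319.2   52. ]
top 0.69 [205.3 322.7] [211.4 358.1  52. ]
top 0.58 [240.9 210.6] [563.7 238.1  52. ]
216 (array([503.4, 254. ]), array([45.4, 99.1]), 72.5) 0.052045019038768084
meter top 150 (array([ 513.9, -250.3]), array([26.8, 48.9]), 11.5) 0.16999221803678766
```

View pics/s2.png

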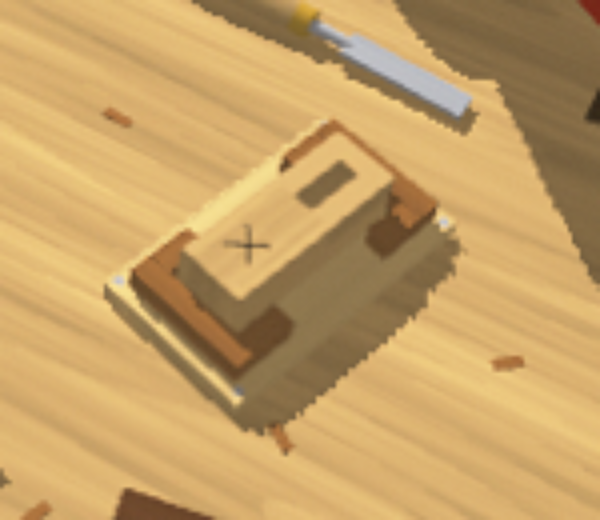

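The rail sits level in the pocket with the cross up at crop (247,244), about (401,311) in the full picture. Its measured top is at 0.052, as it should be. Next is the meter, at (514,-250), short side along about 12°.

```bash

python3 -m creep '[[[-1,-0.0067,-0.0407,0,0,0,0],[-1,-0.0067,-0.0407,0,0,0,0],[-1,-0.0067,-0.0407,0,0,0,0],[-1,-0.0067,-0.0407,0,0,0,0],[-1,-0.0067,-0.0407,0,0,0,0],[-1,-0.0067,-0.0407,0,0,0,0],[-1,-0.0067,-0.0407,0,0,0,0],[-1,-0.0067,-0.0407,0,0,0,0],[-1,-0.0067,-0.0407,0,0,0,0]]]'
python3 -m creep '[[[-1,0,0,0,0,0,8.5],[-1,0,0,0,0,0,8.5],[-1,0,0,0,0,0,8.5],[-1,0,0,0,0,0,8.5],[-1,0,0,0,0,0,8.5],[-1,0,0,0,0,0,8.5],[-1,0,0,0,0,0,8.5],[-1,0,0,0,0,0,0]]]'
python3 - <<'E'
from h import *
need(.5145,-.2503,.116,102)
print(np.round(observe()["qpos"],2))
f=grab_frame("top")  # mark estimates from the last scene picture pixel
f=grab_frame("scene");print(onplane(f,[401.4,310.6],.052)*1000)
E
```

```text
clock: 11.4
position: [0.5157, -0.2446, 0.2509]
tool_rot: [3.141, 0.0, 2.83]
force: [0.2, 0.9, 0.8]
grip_width: 0.0855
finger_force: 0.0
clock: 12.2
position: [0.5162, -0.2431, 0.2507]
tool_rot: [-3.141, -0.0, 1.788]
force: [0.7, -1.0, 0.3]
grip_width: 0.0857
finger_force: 0.0
t 12.2 pos [ 516.2 -243.1  250.7] rpy [-1.7999e+02 -1.0000e-02  1.0246e+02] w 85.7 F [ 0.68 -0.97  0.32]
 shift mm [ -6.7  -3.2 134.7] turn deg [-0.01 -0.01  0.46]
[-0.05  0.46  0.54  1.75 -0.28  1.01  0.81]
[[551.92981502 237.340549    52.        ]]
```

```bash

python3 -m creep '[[[-1,-0.0065,-0.003,0.02,0,0,0.4],[-1,0,0,0.03,0,0,0],[-1,0,0,0.03,0,0,0],[-1,0,0,0.03,0,0,0],[-1,0,0,0.02,0,0,0],[-1,0,0,0.005,0,0,0],[-1,0,0,0,0,0,0]]]'
python3 - <<'E'
from h import *
need(.5145,-.2503,.116,102)
f=grab_frame("scene");cv2.imwrite("pics/m1.png",cv2.resize(f["image"][130:270,160:320,::-1],None,fx=4,fy=4))
E
```

```text
clock: 13.0
position: [0.514, -0.2513, 0.1157]
tool_rot: [-3.141, -0.001, 1.784]
force: [-0.5, 0.5, -0.2]
grip_width: 0.0854
finger_force: 0.0
t 13.0 pos [ 514.  -251.3  115.7] rpy [-1.7997e+02 -3.0000e-02  1.0223e+02] w 85.4 F [-0.46  0.52 -0.19]
 shift mm [ 0.9  0.7 -0.3] turn deg [-0.03 -0.03  0.23]
```

View pics/m1.png

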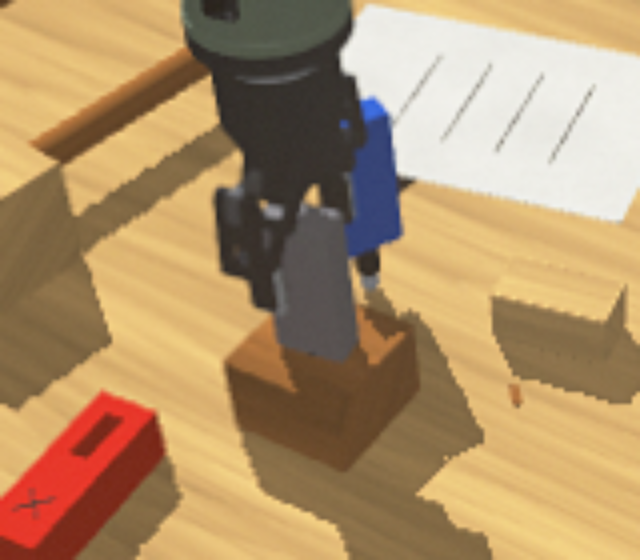

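The open fingers are on either side of the grey meter and the blue one is clear. I'll close and lift.

```bash

python3 -m creep '[[[1,0,0,0,0,0,0],[1,0,0,0,0,0,0],[1,0,0,0,0,0,0],[1,0,0,0,0,0,0],[1,0,0,0,0,0,0],[1,0,0,0,0,0,0],[1,0,0,0,0,0,0],[1,0,0,0,0,0,0],[1,0,0,0,0,0,0]]]' 70
python3 -m creep '[[[1,0,0,-0.01,0,0,0],[1,0,0,-0.02,0,0,0],[1,0,0,-0.03,0,0,0],[1,0,0,-0.03,0,0,0],[1,0,0,-0.03,0,0,0],[1,0,0,-0.01,0,0,0],[1,0,0,0,0,0,0],[1,0,0,0,0,0,0]]]'
python3 - <<'E'
from h import *
need(.552,.2383,.23,102)
f=grab_frame("scene");g=grab_frame("top")
s=observe()["position"]
P,u,v=cloud(g,np.ones((480,640),bool))
for h,nm in((f,'scene'),(g,'top')):
    for t,z in(("tip",.015+.13),("meter",.06+.13)):
        for d in tip_of(h,t)[:3]: print(nm,t,round(d["confidence"],2),np.round(d["position"],1),np.round(onplane(h,d["position"],z)[0]*1000,1))
cv2.imwrite("pics/m2.png",cv2.resize(f["image"][90:270,160:340,::-1],None,fx=3.3,fy=3.3))
E
```

```text
clock: 13.95
position: [0.5144, -0.2515, 0.1162]
tool_rot: [3.141, 0.0, 1.782]
force: [0.4, 1.7, 7.4]
grip_width: 0.0254
finger_force: 68.2
clock: 14.75
position: [0.5137, -0.2511, 0.2449]
tool_rot: [-3.141, -0.001, 1.782]
force: [-0.0, -0.9, -3.5]
grip_width: 0.0251
finger_force: 69.0
t 14.75 pos [ 513.7 -251.1  244.9] rpy [-1.7994e+02 -4.0000e-02  1.0211e+02] w 25.1 F [-0.04 -0.86 -3.5 ]
 shift mm [470.4 140.2  15.1] turn deg [-0.06 -0.04  0.11]
scene tip 0.63 [410.5 315.1] [617.8 274.4 145. ]
scene tip 0.57 [234.2 190.9] [ 516.4 -254.4  145. ]
scene meter 0.71 [232.1 177.4] [ 518.  -252.6  190. ]
scene meter 0.58 [252.4 189.8] [ 527.8 -182.4  190. ]
top tip 0.58 [225.2 172.4] [668.9 269.1 145. ]
```

View pics/m2.png

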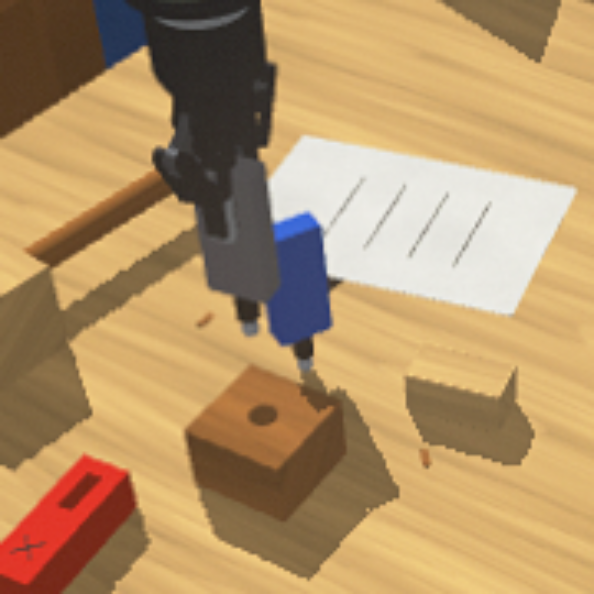

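The meter is out of the stand and upright, with its tip at crop (250,328), and the stand is empty. I'll carry it over the cross.

```bash

python3 -m creep '[[[1,0.02,0.006,0,0,0,0],[1,0.042,0.0125,0,0,0,0],[1,0.043,0.0128,0,0,0,0],[1,0.043,0.0128,0,0,0,0],[1,0.043,0.0128,0,0,0,0],[1,0.043,0.0128,0,0,0,0],[1,0.043,0.0128,0,0,0,0],[1,0.043,0.0128,0,0,0,0],[1,0.043,0.0128,0,0,0,0],[1,0.043,0.0128,0,0,0,0]]]'
python3 -m creep '[[[1,0.032,0.010,0,0,0,0],[1,0.022,0.006,0,0,0,0],[1,0.010,0.003,0,0,0,0],[1,0,0,0.02,0,0,0],[1,0,0,0.02,0,0,0],[1,0,0,0.02,0,0,0],[1,0,0,0,0,0,0],[1,0,0,0,0,0,0]]]'
python3 -c "
from h import *
need(.552,.2373,.1482,102)"
```

```text
clock: 16.05
position: [0.547, 0.1727, 0.2456]
tool_rot: [-3.141, 0.0, 1.782]
force: [0.5, -0.1, -1.8]
grip_width: 0.0253
finger_force: 68.9
clock: 16.85
position: [0.5527, 0.2367, 0.1862]
tool_rot: [-3.141, 0.0, 1.781]
force: [0.3, -0.4, -1.6]
grip_width: 0.0253
finger_force: 68.9
t 16.85 pos [552.7 236.7 186.2] rpy [-1.7999e+02  3.0000e-02  1.0204e+02] w 25.3 F [ 0.25 -0.39 -1.55]
 shift mm [ 0.8 -0.5 38. ] turn deg [-0.01  0.03  0.04]
```

Tip now about 33 mm above the face. I'll come down to about 10 mm and check against the picture.

```bash

python3 -m creep '[[[1,0.0008,-0.0005,0.012,0,0,0],[1,0,0,0.012,0,0,0],[1,0,0,0,0,0,0],[1,0,0,0,0,0,0]]]'
python3 - <<'E'
from h import *
need(.552,.2373,.1482,102)
f=grab_frame("scene");s=observe()["position"]
e=[s[0],s[1]+.001]; zt=s[2]-.1012
print('pred tip',proj(f,[[*e,zt],[*e,zt+.007]]),'mark',proj(f,[[.552,.2383,.052]]),'zt',zt)
for t,z in(("tip",zt),("rail_mark",.052),("meter",zt+.045)):
    for d in tip_of(f,t)[:3]: print(t,round(d["confidence"],2),np.round(d["position"],1),np.round(onplane(f,d["position"],z)[0]*1000,1))
cv2.imwrite("pics/p1.png",cv2.resize(f["image"][250:350,350:460,::-1],None,fx=6,fy=6,interpolation=cv2.INTER_CUBIC))
E
```

```text
clock: 17.25
position: [0.5517, 0.238, 0.1616]
tool_rot: [-3.141, 0.0, 1.782]
force: [-0.2, -0.2, -1.8]
grip_width: 0.0253
finger_force: 69.0
t 17.25 pos [551.7 238.  161.6] rpy [-1.7997e+02  2.0000e-02  1.0209e+02] w 25.3 F [-0.24 -0.19 -1.81]
 shift mm [-0.7  0.2 13.4] turn deg [-0.03  0.02  0.09]
pred tip [[402.67187394 308.64631124]
 [403.1233895  306.80000835]] mark [[401.7757857  310.81362786]] zt 0.0607317884913451
rail_mark 0.98 [403.2 311.6] [552.2 241.9  52. ]
rail_mark 0.92 [165.6 257. ] [ 721.7 -316.7   52. ]
rail_mark 0.65 [504.5 244.6] [225.4 374.   52. ]
meter 0.75 [252.  190.2] [ 455.7 -250.2  105.7]
meter 0.6 [405.7 297.1] [553.4 239.9 105.7]
```

View pics/p1.png

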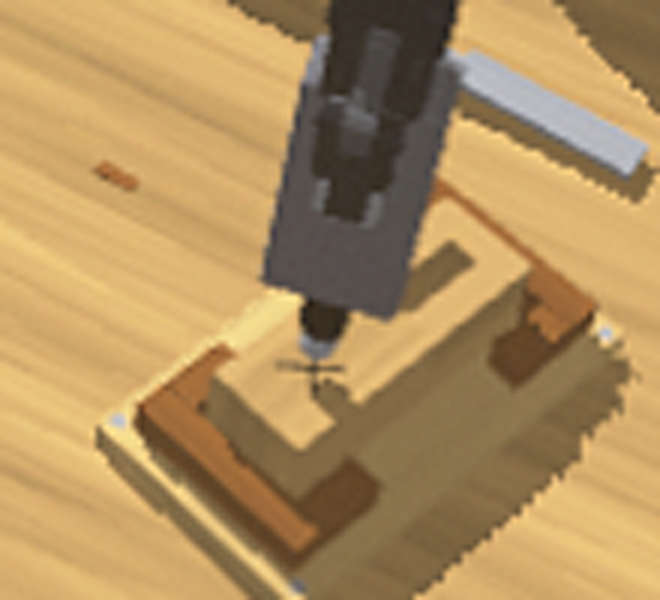

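The cross is at crop (313,368), or (401.8,310.9) in the full picture. The ball's bottom is at crop (317,355), or (402.4,308.8). Both agree with my predictions to under a pixel, so I'll press straight down in small steps.

```bash

python3 -m creep '[[[1,-0.0005,0,0.003,0,0,0],[1,0,0,0.003,0,0,0],[1,0,0,0.002,0,0,0],[1,0,0,0.002,0,0,0],[1,0,0,0.001,0,0,0],[1,0,0,0.001,0,0,0],[1,0,0,0,0,0,0],[1,0,0,0,0,0,0]]]'
python3 -c "
from h import *
need(.552,.2373,.1482,102)"
```

```text
clock: 18.25
position: [0.5519, 0.2376, 0.1499]
tool_rot: [3.142, -0.0, 1.782]
force: [-0.2, -0.3, 0.4]
grip_width: 0.0254
finger_force: 69.5
t 18.25 pos [551.9 237.6 149.9] rpy [180.    -0.   102.09] w 25.4 F [-0.18 -0.27  0.37]
 shift mm [-0.3  0.1  1.7] turn deg [ 0.   -0.    0.09]
```

```bash

for i in 1 2 3; do python3 -m creep '[[[1,0,0,0.0005,0,0,0],[1,0,0,0,0,0,0],[1,0,0,0,0,0,0]]]' | grep -E 'pos|^force'; done
for i in 1 2 3 4 5; do python3 -m creep '[[[1,0,0,0,0,0,0],[1,0,0,0,0,0,0]]]' | grep -E 'pos|^force'; done
```

```text
position: [0.5518, 0.2376, 0.1493]
force: [-0.9, 0.8, -0.1]
position: [0.5519, 0.2376, 0.1488]
force: [-1.1, 0.6, 1.5]
position: [0.5518, 0.2376, 0.1483]
force: [-0.5, -1.1, 1.5]
position: [0.5518, 0.2376, 0.1483]
force: [-0.9, -0.2, 1.4]
position: [0.5518, 0.2376, 0.1483]
force: [-0.6, -1.0, 1.4]
position: [0.5519, 0.2376, 0.1483]
force: [-0.7, 1.0, 1.6]
position: [0.5519, 0.2376, 0.1483]
force: [-0.8, -0.3, 0.4]
position: [0.5518, 0.2376, 0.1483]
force: [-0.6, 0.2, 1.3]
```

The press is about 3.3 N, so the tip is roughly half in. One last look before handing in.

```bash
python3 - <<'E'
from h import *
f=grab_frame("scene")
cv2.imwrite("pics/p2.png",cv2.resize(f["image"][250:350,350:460,::-1],None,fx=6,fy=6,interpolation=cv2.INTER_CUBIC))
E
```

```text
(no output)
```

View pics/p2.png

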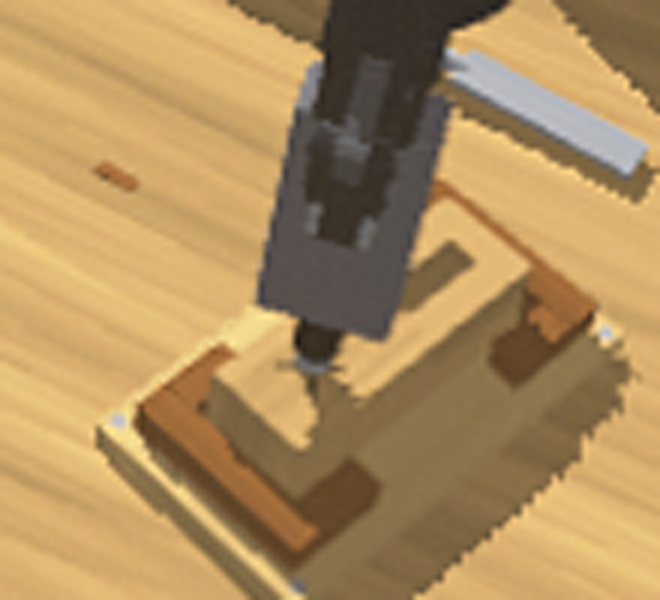

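The ball sits on the crossing at crop (313,370), partly pushed in. The meter is upright and the rail is still seated. I'm handing it in.

```bash
python3 -c "
from workcell import *
print(job_done())"
```

```text
the job is handed in; nothing more can be done
None
```

I handed the job in with the rail seated in the cradle, cross up and released, and the meter held upright with its tip on the cross, pressing at about 3.3 N (roughly half in); the hand-in call returned no verdict.

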